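# Unlock the board slide and push the carriage home

### The job

Loosen the knurled locking collar of the board slide by two full turns, anticlockwise seen from above, by rolling a fingertip along its rim, and stop it there with its mark back at the brass pin. Then push the carriage by fingertip all the way home towards the collar, so that the loose board rides along lying on it. Lift nothing and leave the loose things beside the slide where they are.

Things in the scene. Friction and masses are not known exactly. Their poses are not given: they have to be found in the camera images.
- board_slide: Board slide, fixed to the worktop: a flat aluminium base 124 mm (x) by 290 mm (y) by 12 mm high. Origin on the worktop directly under the collar's axis; its y axis runs along the slide: the carriage is on the -y side of the collar, the base reaches from y = -220 to +70 mm. A 10 mm high brass zero pin stands on it at y = +60 mm.
- collar_center (a point): Centre of the knurled steel collar, on its upright axis: a disc 92 mm across and 24 mm high, rim 52 to 76 mm above the worktop when tight, rising 4 mm with each turn. All else within 80 mm of the axis is lower than 45 mm. About 1 N along the rim turns it; pressed with 3 to 10 N, a tip drives the rim with hardly any slip. It stays where it is left.
- collar_mark (a point): Outer end of the raised brass bar (5 mm wide, 20 mm long, radial) on the collar's top face, 41 mm from the axis; at the start it points to the brass zero pin. It turns with the collar.
- collar (a joint): Angle of the collar, rad: 0 = tight (the start), growing anticlockwise from above as it loosens; one turn = 6.283. The thread ends at 17.5.
- push_face (a point): Middle of the carriage's outer end face (looks along -y of the board slide), 100 mm wide, from 14 to 44 mm above the worktop. The carriage is a grey block 100 x 120 mm with a green circuit board lying loose on its top. Pushed along +y of the board slide.
- carriage (a joint): Travel of the carriage towards the collar, m: 0 = start, 0.040 = home against the post. About 3 N moves it; it is barred after 1 mm by the washer under the collar until the collar has been loosened by about 1.4 turns.
- test_pcb: Green circuit board 50 x 66 mm, up to 10 mm high with its sockets, lying loose on top of the carriage (44 mm above the worktop); origin at the centre of its underside. It rides along with the carriage when that is pushed evenly (40 to 60 mm/s).
- seat (a point): Middle of the carriage's top face, where the board lies; it moves with the carriage.
- fuse_pack: Loose bystander: cream box 30 x 50 x 16 mm; origin at the centre of its underside.
- tip_tin: Loose bystander: small round grey tin, 31 mm across, 14 mm high; origin at the centre of its underside.
- croc_black: Loose bystander: black crocodile clip 13 x 52 x 13 mm; origin at the centre of its underside.

How it is judged:
By the outcome, as a careful person would: the job done as asked, in the order asked, and still so for the second after the job is handed in, with the robot touching nothing.
It also fails if it takes over 72 s, if anything falls off the work surface, if the arm or the gripper's body presses on something with over 40 N, if the wrist force passes 120 N, or if a joint passes its speed limit or range.

### The arm

A 6-joint arm with a two-finger parallel gripper is mounted at the origin on a cart in front of the work surface, level with it; the furniture and walls round the work are solid. World frame = base frame: x ahead of the robot, y to its left, z up, the work surface at z = 0. Lengths are in m, angles in rad, forces in N, time in s.
With the tool pointing down it reaches from about 0.35 to 0.775 m from the base axis. Payload 7.3 kg.
Tool frame: the origin (TCP) lies midway between the tips of the shut fingers; the grasp point (between the pads) lies 19 mm behind it (robot.grip_depth is the z of the grasp point in the tool frame, in m); z points along the fingers, y is the line along which they close (so a half turn about z gives the same grasp; the last joint's range is limited). The gripper opens to 92 mm and grips with 3 to 60 N. Pads are 19 mm wide; open, the fingers measure 130 mm over their backs; the gripper's body (75 mm by 190 mm) begins 47 mm behind the grasp point.
Start: joints at [-0.146, 0.342, 1.524, -0, 1.275, -0.146], TCP at [0.525, 0, 0.227] pointing down, gripper open.
Joint ranges: [-2.53, 2.53], [-0.77, 2.02], [0.04, 2.7], [-1, 4.14], [0.28, 2.66], [-3.11, 3.11]. Speed limits (rad/s): [2.57, 2.57, 3.14, 3.14, 3.14, 3.14].

### API

Orientations are given as [roll, pitch, yaw] about the fixed x, y, z axes, in that order (R = Rz(yaw) Ry(pitch) Rx(roll)).
In Python, from cell import robot, viewer gives the robot as it stands.
- The arm moves only by the tool step_arm, never from a script. Its argument "increments" is a list of rows, each an object with "delta_pos": the shift along the tool's x, y, z in cm, a list of three; "dr": the turn, a rotation vector about the tool's x, y, z in degrees, a list of three; "fingers": the closure, from -1 (fully open) to 1 (shut), so that 0 is half open. In form: [{"delta_pos": [tx, ty, tz], "dr": [wx, wy, wz], "fingers": fingers}, ...]. A call has exactly 5 rows; each row is the pose to reach, as a shift and turn from the pose commanded when the call began, along the tool's axes at that moment; what a row does not reach only later rows make up. A row lasts 1/8 s, in which the tool goes at most 62.5 mm and 10.7 degrees, less where a joint would pass 70% of its speed; a pose out of reach is approached as far as the arm can. A call with a gripper value outside its range is refused whole. The fingers move at their own pace and stop on an object; "newtons" is the grip in N (left out, the last holds). Time passes only in rows, so rows that repeat a pose let the fingers close, or fill a call up. It gives the time, the measured TCP pose, the force, the opening and the grip force at its end, in the units of the state.
- robot.observe(): the state, without advancing time (a new reading comes with each control period).
- viewer.read_camera(name): name is "scene" or "side" or "wrist"; returns the picture (400x640x3 uint8, red, green, blue); there is no depth.
- viewer.camera_params(name): a dict with "K" (3x3 intrinsics, pixels), "T" (4x4, takes a point from camera to world coordinates). Camera axes: x right, y down, z forward; pixel columns grow to the right and rows downward; lengths in m; the calibration is good to about 2 mm. The wrist camera is an equidistant fisheye: a pixel r from the principal point sees the ray r / f radians off the axis. A picture is of the moment at which its call begins: read the wrist's pose just before it. camera_params takes no time and is no camera call; for the wrist camera it gives the pose at the moment of the call.
- robot.hand_in(): hands the job in; it is judged then, once.
The state is a dict: "time": time; "qpos": joint angles; "qvel": joint speeds; "joint_efforts": joint torques, N m; "tool_pos": TCP position; "tool_rot": TCP orientation; "contact_force": force on the tool from outside, world axes, zero at the start; "torque": the same for the moment, N m; "opening": finger opening in m; "grip_force": force on a finger pad.
Only numpy, scipy, OpenCV 4.12 (cv2) and the standard library are available. Lean on these libraries where they do the work, as an engineer would, in place of code of your own. Each camera call takes 0.05 s, during which the arm holds its last target. There are 200 camera calls.

## Working session

There is one attempt and no reset: what is moved stays moved. The work goes in short steps, Python scripts to look and compute and a tool call to move; the robot and the scene stay as the last step left them, time stands still between calls to the robot, and variables do not carry over. Pictures are saved under pics/ and viewed, at most 10 in all, crops included, and the job is handed in when it is done.

Besides the shell and the picture viewer there is one more tool, called by a JSON object that holds its "fn" and its "kwargs". step_arm: Moves the arm, as the interface text tells. Its arguments: {"type":"object","properties":{"increments":{"type":"array"},"newtons":{"type":"number"}},"required":["increments"]}

```bash
mkdir -p pics; ls; python3 - <<'E'
from cell import robot, viewer
import cv2,numpy as np
print(robot.observe())
for n in ("scene","side"):
    im=viewer.read_camera(n); cv2.imwrite(f"pics/{n}0.png",im[:,:,::-1]); p=viewer.camera_params(n); print(n,np.round(p["K"],1).tolist(),np.round(p["T"],4).tolist())
E
```

```text
pics
{'time': 0.0, 'qpos': array([-1.45999047e-01,  3.42700285e-01,  1.52503171e+00, -2.14465901e-05,
        1.27535813e+00, -1.46010380e-01]), 'qvel': array([ 7.23798540e-05,  1.01625280e-03, -4.43732059e-04, -6.09516339e-04,
        7.01978335e-04, -6.98514941e-04]), 'joint_efforts': array([ 7.61924657e-04, -4.31245601e+01, -2.44219762e+01,  7.17750052e-02,
        5.59406646e-02, -1.04314388e-04]), 'tool_pos': array([5.24597280e-01, 7.53803845e-05, 2.26051465e-01]), 'tool_rot': array([-3.14010813e+00, -1.97580449e-04,  1.57081377e+00]), 'contact_force': array([ 0.34718821, -0.80884114,  0.9104229 ]), 'torque': array([ 0.00402229, -0.00532806, -0.03388525]), 'grip_force': 0.0, 'opening': 0.09170103060173765}
scene [[466.4, 0.0, 321.7], [0.0, 466.4, 199.2], [0.0, 0.0, 1.0]] [[0.8646, -0.2708, 0.4232, 0.3003], [-0.5023, -0.4436, 0.7422, -0.6459], [-0.0132, -0.8543, -0.5196, 0.5343], [0.0, 0.0, 0.0, 1.0]]
side [[364.8, 0.0, 320.2], [0.0, 364.8, 201.8], [0.0, 0.0, 1.0]] [[-0.8344, -0.3782, 0.401, 0.3131], [-0.551, 0.5508, -0.627, 0.5495], [0.0162, -0.7441, -0.6679, 0.653], [0.0, 0.0, 0.0, 1.0]]
```

View pics/scene0.png

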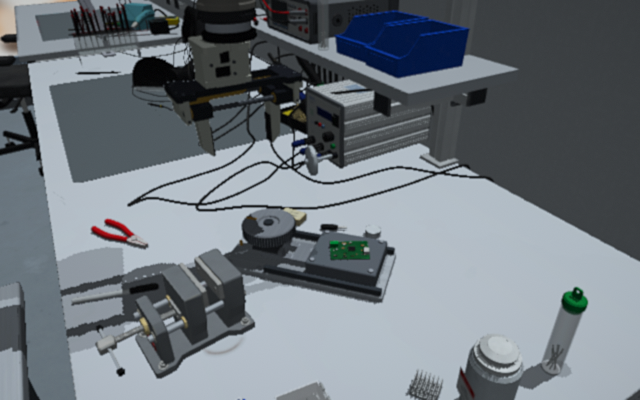

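View pics/side0.png

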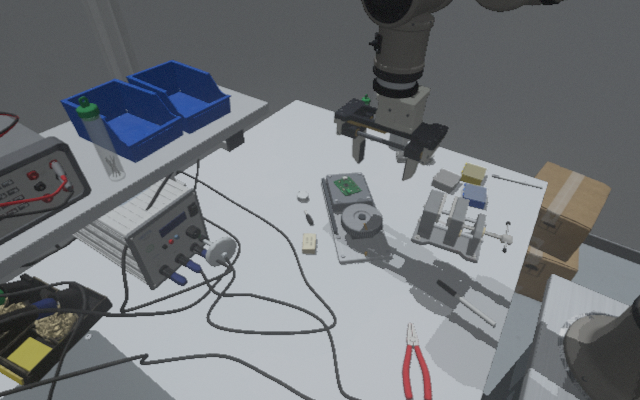

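The scene view shows the collar at about (270,228) and the board at (350,250), with the slide running right and slightly down. The side view shows the collar at about (361,219), the board at (347,186), the fuse box at (309,243), the clip at (308,217) and the tin at (303,197). A vise stands at (455,225), close to the slide.

```bash
cat > h.py <<'E'
import numpy as np, cv2
from cell import robot, viewer
def ray(n,u,v,P=None):
    P=P or viewer.camera_params(n); K=np.array(P["K"]);T=np.array(P["T"])
    x,y=(u-K[0,2])/K[0,0],(v-K[1,2])/K[1,1]
    if n=="wrist":
        r=np.hypot(x,y); d=np.array([np.sin(r)*x/max(r,1e-9),np.sin(r)*y/max(r,1e-9),np.cos(r)])
    else: d=np.array([x,y,1.])
    return T[:3,3],T[:3,:3]@d
def onz(n,u,v,z,P=None):
    o,d=ray(n,u,v,P); return o+d*(z-o[2])/d[2]
def proj(n,p,P=None):
    P=P or viewer.camera_params(n); K=np.array(P["K"]);T=np.array(P["T"])
    c=T[:3,:3].T@(np.asarray(p)-T[:3,3])
    if n=="wrist":
        t=np.arctan2(np.hypot(c[0],c[1]),c[2]); a=c[:2]/max(np.hypot(c[0],c[1]),1e-9)*t
    else: a=c[:2]/c[2]
    return K[0,0]*a[0]+K[0,2],K[1,1]*a[1]+K[1,2]
E
python3 - <<'E'
from h import *
for n,c,b in (("scene",(268,222),(350,250)),("side",(361,217),(347,186))):
    print(n,onz(n,*c,.076).round(3),onz(n,*b,.048).round(3))
P=viewer.camera_params("wrist");print(np.round(P["K"],1).tolist(),np.round(P["T"],3).tolist())
im=viewer.read_camera("wrist");cv2.imwrite("pics/w0.png",im[:,:,::-1])
s=cv2.imread("pics/side0.png")[160:270,285:400];cv2.imwrite("pics/sidec.png",cv2.resize(s,None,fx=5,fy=5,interpolation=2))
E
```

```text
scene [ 0.554 -0.009  0.076] [ 0.654 -0.12   0.048]
side [ 0.555 -0.001  0.076] [ 0.653 -0.11   0.048]
[[309.7, 0.0, 317.6], [0.0, 309.7, 198.7], [0.0, 0.0, 1.0]] [[1.0, 0.0, 0.0, 0.526], [0.0, -0.969, -0.248, 0.067], [0.0, 0.248, -0.969, 0.383], [0.0, 0.0, 0.0, 1.0]]
```

View pics/w0.png

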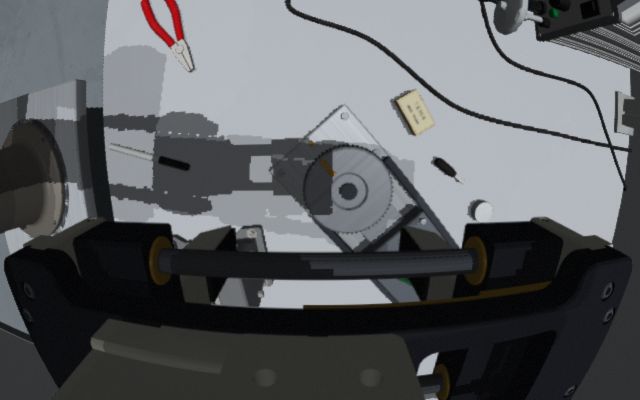

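View pics/sidec.png

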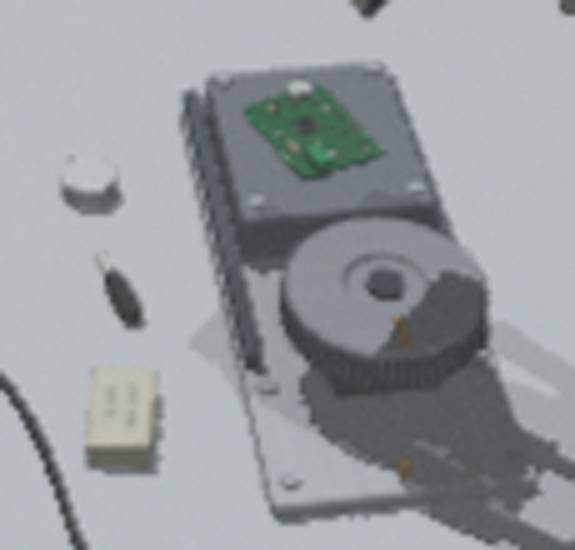

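The wrist view shows the collar face at about (348,190) with radius 45. The brass bar is near (330,170), the pin near (310,142), and the bystanders are on the upper right. The side crop confirms that the bar lines up with the pin at crop pixels (402,330) and (404,467). I'll measure the axis and the slide direction more closely.

```bash
cat >> h.py <<'E'
def orange(im):
    h=cv2.cvtColor(im,cv2.COLOR_RGB2HSV)
    m=cv2.inRange(h,(8,110,40),(25,255,255))
    k,l,s,c=cv2.connectedComponentsWithStats(m)
    return [(c[i].round(1).tolist(),s[i].tolist()) for i in range(1,k) if s[i][4]>=4]
E
python3 - <<'E'
from h import *
w=cv2.imread("pics/w0.png")[:,:,::-1].copy(); s=cv2.imread("pics/side0.png")[:,:,::-1].copy()
for c,st in orange(w):
    if 250<c[0]<400 and c[1]<240: print("w",c,st,onz("wrist",*c,.077).round(4),onz("wrist",*c,.019).round(4))
for c,st in orange(s):
    if 290<c[0]<400 and 170<c[1]<280: print("s",c,st,onz("side",*c,.077).round(4),onz("side",*c,.019).round(4))
g=cv2.cvtColor(w,cv2.COLOR_RGB2GRAY)
print(cv2.HoughCircles(cv2.medianBlur(g,3)[:235],cv2.HOUGH_GRADIENT,1,20,param1=80,param2=15,minRadius=38,maxRadius=52))
for u,v in ((348,190),): print("c w",onz("wrist",u,v,.076).round(4))
print("c s",onz("side",362.2,217,.076).round(4))
# base end corners z=.012 & board (green) both
print("corners",onz("wrist",345,104,.012).round(4),onz("wrist",272,170,.012).round(4))
h=cv2.cvtColor(s,cv2.COLOR_RGB2HSV); m=cv2.inRange(h,(45,80,40),(80,255,255)); m[:165]=0;m[:,:300]=0;m[210:]=0;m[:,380:]=0
M=cv2.moments(m,True); print("board",onz("side",M['m10']/M['m00'],M['m01']/M['m00'],.047).round(4))
# carriage far corners (side crop px /5) z .044
for u,v in ((210,78),(385,67),(440,215),(238,220)): print("carr",onz("side",285+u/5,160+v/5,.044).round(4))
E
```

```text
w [310.6, 143.4] [309, 142, 4, 4, 15] [0.5191 0.0445 0.077 ] [0.5178 0.0402 0.019 ]
w [327.0, 167.5] [320, 160, 15, 16, 88] [0.5353 0.0204 0.077 ] [0.5371 0.0116 0.019 ]
[[[347.5 188.5  44.7]
  [537.5  21.5  50.3]
  [341.5 160.5  41.4]
  [571.5 186.5  51.4]
  [556.5 119.5  44.4]]]
c w [ 0.5569 -0.0029  0.076 ]
c s [ 0.5525 -0.0029  0.076 ]
corners [0.5584 0.0873 0.012 ] [0.4704 0.0077 0.012 ]
board [ 0.6529 -0.109   0.047 ]
carr [ 0.7222 -0.1215  0.044 ]
carr [ 0.6484 -0.1844  0.044 ]
carr [ 0.5674 -0.093   0.044 ]
carr [ 0.6488 -0.0327  0.044 ]
```

{"fn": "step_arm", "kwargs": {"increments": [{"delta_pos":[3,-0.5,2],"dr":[0,0,-10.5],"fingers":1},{"delta_pos":[6.2,-1,5],"dr":[0,0,-21],"fingers":1},{"delta_pos":[6.2,-1,9],"dr":[0,0,-31.5],"fingers":1},{"delta_pos":[6.2,-1,11],"dr":[0,0,-42],"fingers":1},{"delta_pos":[6.2,-1,11],"dr":[0,0,-42],"fingers":1}], "newtons": 20}}

```text
time: 0.78
tool_pos: [0.5139, 0.0621, 0.1152]
tool_rot: [-3.139, -0.003, 2.302]
contact_force: [-0.3, 0.6, 0.0]
opening: 0.0461
grip_force: 0.0
```

```bash
python3 - <<'E'
from h import *
o=robot.observe();print(o["time"],o["tool_pos"],o["tool_rot"],o["contact_force"],o["opening"])
a=viewer.read_camera("scene");b=viewer.read_camera("side")
f=lambda n:proj(n,o["tool_pos"])
r=[]
for im,n in((a,"scene"),(b,"side")):
    u,v=map(int,f(n)); print(n,u,v,f(n)); v=min(max(v,65),335)
    r.append(cv2.resize(im[v-65:v+65,u-65:u+65],None,fx=3,fy=3,interpolation=2))
cv2.imwrite("pics/f.png",np.hstack(r)[:,:,::-1])
E
```

```text
0.775 [0.51385005 0.06211946 0.11523757] [-3.13877207e+00 -2.66805465e-03  2.30230849e+00] [-0.33878963  0.62670493  0.02206981] 0.04611420530451797
scene 229 191 (np.float64(229.19534877152148), np.float64(191.43917665697944))
side 365 229 (np.float64(365.3866617609917), np.float64(229.08183513585084))
```

View pics/f.png

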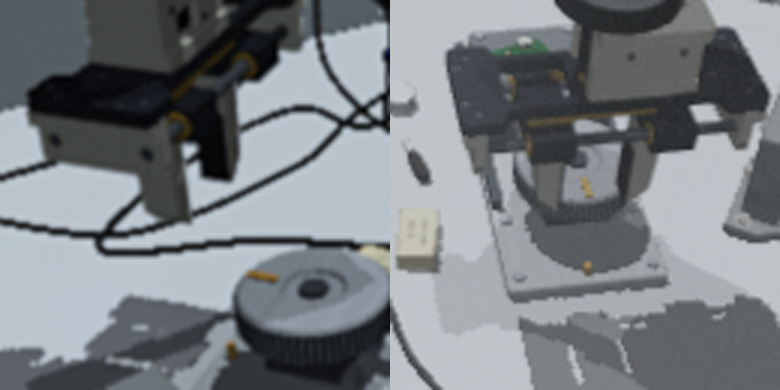

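The picture shows the finger tips tapering to about 10 mm thick each, hanging off the +y end of the collar, with the mark and the pin still in line. I'll descend beside the rim, finish closing the fingers, then approach until the tip touches.

{"fn": "step_arm", "kwargs": {"increments": [{"delta_pos":[0,0,1.5],"dr":[0,0,0],"fingers":1},{"delta_pos":[0,-0.2,3.5],"dr":[0,0,0],"fingers":1},{"delta_pos":[-0.5,-0.2,5.4],"dr":[0,0,0],"fingers":1},{"delta_pos":[-1,-0.2,5.4],"dr":[0,0,0],"fingers":1},{"delta_pos":[-1,-0.2,5.4],"dr":[0,0,0],"fingers":1}]}}

```text
time: 1.5
tool_pos: [0.521, 0.0529, 0.0633]
tool_rot: [3.141, 0.001, 2.303]
contact_force: [-0.4, 0.6, -0.4]
opening: 0.0006
grip_force: 0.0
```

{"fn": "step_arm", "kwargs": {"increments": [{"delta_pos":[0,0,0],"dr":[0,0,0],"fingers":1},{"delta_pos":[-0.3,0,0],"dr":[0,0,0],"fingers":1},{"delta_pos":[-0.6,0,0],"dr":[0,0,0],"fingers":1},{"delta_pos":[-0.8,0,0],"dr":[0,0,0],"fingers":1},{"delta_pos":[-0.8,0,0],"dr":[0,0,0],"fingers":1}]}}

```text
time: 2.12
tool_pos: [0.5257, 0.0472, 0.0627]
tool_rot: [3.142, 0.0, 2.304]
contact_force: [-0.1, 0.0, -1.4]
opening: 0.0004
grip_force: 0.0
```

{"fn": "step_arm", "kwargs": {"increments": [{"delta_pos":[-0.1,0,0],"dr":[0,0,0],"fingers":1},{"delta_pos":[-0.1,0,0],"dr":[0,0,0],"fingers":1},{"delta_pos":[-0.2,0,0],"dr":[0,0,0],"fingers":1},{"delta_pos":[-0.2,0,0],"dr":[0,0,0],"fingers":1},{"delta_pos":[-0.2,0,0],"dr":[0,0,0],"fingers":1}]}}

```text
time: 2.75
tool_pos: [0.5269, 0.0458, 0.0627]
tool_rot: [3.142, 0.0, 2.304]
contact_force: [0.3, 1.1, 0.2]
opening: 0.0005
grip_force: 0.0
```

```bash
python3 - <<'E'
from h import *
o=robot.observe();C=np.array([.556,-.002]);a=np.deg2rad(42);d=o["tool_pos"][:2]-C
print(o["tool_pos"],o["contact_force"].round(2), "slide x,y",d@[np.cos(a),np.sin(a)],d@[-np.sin(a),np.cos(a)])
E
```

```text
[0.52692275 0.04581713 0.06274262] [0.33 1.08 0.19] slide x,y 0.01038729106451105 0.05499153049543254
```

{"fn": "step_arm", "kwargs": {"increments": [{"delta_pos":[-0.1,0,0],"dr":[0,0,0],"fingers":1},{"delta_pos":[-0.1,0,0],"dr":[0,0,0],"fingers":1},{"delta_pos":[-0.2,0,0],"dr":[0,0,0],"fingers":1},{"delta_pos":[-0.2,0,0],"dr":[0,0,0],"fingers":1},{"delta_pos":[-0.2,0,0],"dr":[0,0,0],"fingers":1}]}}

```text
time: 3.38
tool_pos: [0.5273, 0.0452, 0.0627]
tool_rot: [-3.141, -0.002, 2.304]
contact_force: [-4.0, 5.1, 4.3]
opening: 0.0005
grip_force: 3.4
```

{"fn": "step_arm", "kwargs": {"increments": [{"delta_pos":[0.02,-0.97,0],"dr":[0,0,-5],"fingers":1},{"delta_pos":[-0.08,-1.94,0],"dr":[0,0,-10],"fingers":1},{"delta_pos":[-0.3,-2.83,0],"dr":[0,0,-15],"fingers":1},{"delta_pos":[-0.64,-3.7,0],"dr":[0,0,-20],"fingers":1},{"delta_pos":[-0.64,-3.7,0],"dr":[0,0,-20],"fingers":1}]}}

```text
time: 4.0
tool_pos: [0.5027, 0.0151, 0.0629]
tool_rot: [-3.14, -0.004, 2.654]
contact_force: [-8.7, 4.0, 9.7]
opening: 0.0008
grip_force: 4.8
```

```bash
cat > look.py <<'E'
from h import *
C=np.array([.556,-.002]);a=np.deg2rad(42);X=np.array([np.cos(a),np.sin(a)]);Y=np.array([-np.sin(a),np.cos(a)])
def sl(p): d=np.asarray(p)[:2]-C; return np.round([d@X*1e3,d@Y*1e3],1)
def look(z=.077,show=None):
    o=robot.observe();f=o["contact_force"]
    print(round(o["time"],2),"tool",o["tool_pos"].round(4),"slide",sl(o["tool_pos"]),"yaw",np.rad2deg(o["tool_rot"][2]).round(1),"F",f.round(1),"Fx,Fy",(f[:2]@X).round(1),(f[:2]@Y).round(1))
    for n in ("side","scene","wrist"):
        P=viewer.camera_params(n);im=viewer.read_camera(n)
        if show==n: cv2.imwrite(f"pics/{n}_{o['time']:.2f}.png",im[:,:,::-1])
        for c,s in orange(im):
            q=sl(onz(n,*c,z,P)); r=np.hypot(*q)
            if 20<r<45: print(n,c,s[4],"r",r.round(1),"angle",np.rad2deg(np.arctan2(-q[0],q[1])).round(1))
E
python3 -c "from look import *;look()"
```

```text
4.0 tool [0.5027 0.0151 0.0629] slide [-28.2  48.3] yaw 152.0 F [-8.7  4.   9.7] Fx,Fy -3.8 8.8
scene [251.8, 224.8] 12 r 30.0 angle 50.4
wrist [326.5, 302.8] 1290 r 26.1 angle 29.4
```

{"fn": "step_arm", "kwargs": {"increments": [{"delta_pos":[0.8,0,0],"dr":[0,0,10],"fingers":1},{"delta_pos":[0.1,3.96,0],"dr":[0,0,20],"fingers":1},{"delta_pos":[-0.62,3.7,0],"dr":[0,0,20],"fingers":1},{"delta_pos":[-0.04,1.84,0],"dr":[0,0,10],"fingers":1},{"delta_pos":[0.02,0,0],"dr":[0,0,0],"fingers":1}]}}

```text
time: 4.78
tool_pos: [0.5026, 0.0153, 0.0627]
tool_rot: [-3.141, -0.004, 2.662]
contact_force: [-2.7, 4.1, 4.1]
opening: 0.0004
grip_force: 2.0
```

```bash
python3 -c "from look import *;look()"
```

```text
4.78 tool [0.5026 0.0153 0.0627] slide [-28.1  48.6] yaw 152.5 F [-2.7  4.1  4.1] Fx,Fy 0.8 4.8
scene [261.1, 230.5] 15 r 34.4 angle 95.8
wrist [326.2, 302.8] 1286 r 26.6 angle 32.7
```

{"fn": "step_arm", "kwargs": {"increments": [{"delta_pos":[0.8,0,0],"dr":[0,0,10],"fingers":1},{"delta_pos":[0.1,3.96,0],"dr":[0,0,20],"fingers":1},{"delta_pos":[-0.64,3.7,0],"dr":[0,0,20],"fingers":1},{"delta_pos":[-0.05,1.84,0],"dr":[0,0,10],"fingers":1},{"delta_pos":[0,0,0],"dr":[0,0,0],"fingers":1}]}}

```text
time: 5.55
tool_pos: [0.5024, 0.0148, 0.0626]
tool_rot: [-3.141, -0.004, 2.663]
contact_force: [-3.9, 3.3, 3.6]
opening: 0.0005
grip_force: 1.9
```

{"fn": "step_arm", "kwargs": {"increments": [{"delta_pos":[0.8,0,0],"dr":[0,0,10],"fingers":1},{"delta_pos":[0.1,3.96,0],"dr":[0,0,20],"fingers":1},{"delta_pos":[-0.64,3.7,0],"dr":[0,0,20],"fingers":1},{"delta_pos":[-0.05,1.84,0],"dr":[0,0,10],"fingers":1},{"delta_pos":[0,0,0],"dr":[0,0,0],"fingers":1}]}}

```text
time: 6.18
tool_pos: [0.5022, 0.0146, 0.0625]
tool_rot: [-3.141, -0.004, 2.664]
contact_force: [-3.9, 2.2, 3.4]
opening: 0.0003
grip_force: 1.6
```

{"fn": "step_arm", "kwargs": {"increments": [{"delta_pos":[0.8,0,0],"dr":[0,0,10],"fingers":1},{"delta_pos":[0.1,3.96,0],"dr":[0,0,20],"fingers":1},{"delta_pos":[-0.64,3.7,0],"dr":[0,0,20],"fingers":1},{"delta_pos":[-0.05,1.84,0],"dr":[0,0,10],"fingers":1},{"delta_pos":[0,0,0],"dr":[0,0,0],"fingers":1}]}}

```text
time: 6.8
tool_pos: [0.5021, 0.0144, 0.0625]
tool_rot: [-3.14, -0.004, 2.665]
contact_force: [-2.5, 1.8, 2.4]
opening: 0.0008
grip_force: 1.5
```

```bash
python3 -c "from look import *;look(.079)"
```

```text
6.8 tool [0.5021 0.0144 0.0625] slide [-29.1  48.2] yaw 152.7 F [-2.5  1.8  2.4] Fx,Fy -0.7 3.0
scene [283.7, 212.9] 15 r 33.1 angle -129.8
wrist [326.9, 302.8] 1282 r 28.2 angle 33.4
```

{"fn": "step_arm", "kwargs": {"increments": [{"delta_pos":[0.8,0,0],"dr":[0,0,10],"fingers":1},{"delta_pos":[0.1,3.96,0],"dr":[0,0,20],"fingers":1},{"delta_pos":[-0.7,3.7,0],"dr":[0,0,20],"fingers":1},{"delta_pos":[-0.1,1.86,0],"dr":[0,0,10],"fingers":1},{"delta_pos":[-0.06,0.02,0],"dr":[0,0,0.3],"fingers":1}]}}

```text
time: 7.58
tool_pos: [0.5022, 0.0144, 0.0626]
tool_rot: [-3.14, -0.006, 2.66]
contact_force: [-3.8, 3.9, 4.6]
opening: 0.0006
grip_force: 2.6
```

{"fn": "step_arm", "kwargs": {"increments": [{"delta_pos":[0.8,0,0],"dr":[0,0,10],"fingers":1},{"delta_pos":[0.1,3.96,0],"dr":[0,0,20],"fingers":1},{"delta_pos":[-0.64,3.7,0],"dr":[0,0,20],"fingers":1},{"delta_pos":[-0.06,1.84,0],"dr":[0,0,10],"fingers":1},{"delta_pos":[-0.02,0.02,0],"dr":[0,0,0],"fingers":1}]}}

```text
time: 8.2
tool_pos: [0.5022, 0.0145, 0.0626]
tool_rot: [-3.14, -0.006, 2.661]
contact_force: [-4.6, 3.5, 5.5]
opening: 0.0004
grip_force: 2.9
```

{"fn": "step_arm", "kwargs": {"increments": [{"delta_pos":[0.8,0,0],"dr":[0,0,10],"fingers":1},{"delta_pos":[0.1,3.96,0],"dr":[0,0,20],"fingers":1},{"delta_pos":[-0.64,3.7,0],"dr":[0,0,20],"fingers":1},{"delta_pos":[-0.06,1.84,0],"dr":[0,0,10],"fingers":1},{"delta_pos":[-0.02,0.02,0],"dr":[0,0,0],"fingers":1}]}}

```text
time: 8.82
tool_pos: [0.5023, 0.0146, 0.0626]
tool_rot: [-3.14, -0.006, 2.662]
contact_force: [-5.4, 4.0, 7.3]
opening: 0.0004
grip_force: 3.1
```

{"fn": "step_arm", "kwargs": {"increments": [{"delta_pos":[0.8,0,0],"dr":[0,0,10],"fingers":1},{"delta_pos":[0.1,3.96,0],"dr":[0,0,20],"fingers":1},{"delta_pos":[-0.64,3.7,0],"dr":[0,0,20],"fingers":1},{"delta_pos":[-0.06,1.84,0],"dr":[0,0,10],"fingers":1},{"delta_pos":[-0.02,0.02,0],"dr":[0,0,0],"fingers":1}]}}

```text
time: 9.45
tool_pos: [0.5024, 0.0148, 0.0626]
tool_rot: [-3.14, -0.007, 2.662]
contact_force: [-6.2, 5.1, 8.5]
opening: 0.0001
grip_force: 3.6
```

```bash
python3 -c "from look import *;look(.081)"
```

```text
9.45 tool [0.5024 0.0148 0.0626] slide [-28.6  48.3] yaw 152.5 F [-6.2  5.1  8.5] Fx,Fy -1.2 7.9
scene [255.1, 227.3] 18 r 34.4 angle 77.2
wrist [326.6, 302.8] 1286 r 29.3 angle 32.6
```

{"fn": "step_arm", "kwargs": {"increments": [{"delta_pos":[0.8,0,0],"dr":[0,0,10],"fingers":1},{"delta_pos":[0.1,3.96,0],"dr":[0,0,20],"fingers":1},{"delta_pos":[-0.62,3.7,0],"dr":[0,0,20],"fingers":1},{"delta_pos":[-0.02,1.84,0],"dr":[0,0,10],"fingers":1},{"delta_pos":[0.04,0,0],"dr":[0,0,0],"fingers":1}]}}

```text
time: 10.22
tool_pos: [0.5023, 0.0148, 0.0626]
tool_rot: [-3.14, -0.006, 2.663]
contact_force: [-4.3, 3.5, 5.3]
opening: 0.0004
grip_force: 2.7
```

{"fn": "step_arm", "kwargs": {"increments": [{"delta_pos":[0.8,0,0],"dr":[0,0,10],"fingers":1},{"delta_pos":[0.1,3.96,0],"dr":[0,0,20],"fingers":1},{"delta_pos":[-0.64,3.7,0],"dr":[0,0,20],"fingers":1},{"delta_pos":[-0.05,1.84,0],"dr":[0,0,10],"fingers":1},{"delta_pos":[0,0.01,0],"dr":[0,0,0],"fingers":1}]}}

```text
time: 10.85
tool_pos: [0.5024, 0.0148, 0.0625]
tool_rot: [-3.14, -0.006, 2.663]
contact_force: [-5.2, 3.7, 5.3]
opening: -0.0
grip_force: 2.7
```

{"fn": "step_arm", "kwargs": {"increments": [{"delta_pos":[0.8,0,0],"dr":[0,0,10],"fingers":1},{"delta_pos":[0.1,3.96,0],"dr":[0,0,20],"fingers":1},{"delta_pos":[-0.64,3.7,0],"dr":[0,0,20],"fingers":1},{"delta_pos":[-0.05,1.84,0],"dr":[0,0,10],"fingers":1},{"delta_pos":[0,0.01,0],"dr":[0,0,0],"fingers":1}]}}

```text
time: 11.48
tool_pos: [0.5024, 0.0148, 0.0625]
tool_rot: [-3.14, -0.006, 2.663]
contact_force: [-4.1, 3.7, 5.5]
opening: 0.0004
grip_force: 2.7
```

```bash
python3 -c "from look import *;look(.083,'scene')"
```

```text
11.47 tool [0.5024 0.0148 0.0625] slide [-28.6  48.4] yaw 152.6 F [-4.1  3.7  5.5] Fx,Fy -0.6 5.5
scene [285.7, 213.4] 16 r 33.7 angle -145.3
wrist [326.0, 302.8] 1287 r 30.8 angle 32.7
```

{"fn": "step_arm", "kwargs": {"increments": [{"delta_pos":[0.8,0,0],"dr":[0,0,10],"fingers":1},{"delta_pos":[0.1,3.96,0],"dr":[0,0,20],"fingers":1},{"delta_pos":[-0.64,3.7,0],"dr":[0,0,20],"fingers":1},{"delta_pos":[-0.05,1.84,0],"dr":[0,0,10],"fingers":1},{"delta_pos":[0,0.01,0],"dr":[0,0,0],"fingers":1}]}}

```text
time: 12.25
tool_pos: [0.5024, 0.0149, 0.0626]
tool_rot: [-3.14, -0.006, 2.663]
contact_force: [-5.5, 3.4, 5.3]
opening: 0.0005
grip_force: 2.7
```

{"fn": "step_arm", "kwargs": {"increments": [{"delta_pos":[0.8,0,0],"dr":[0,0,10],"fingers":1},{"delta_pos":[0.1,3.96,0],"dr":[0,0,20],"fingers":1},{"delta_pos":[-0.64,3.7,0],"dr":[0,0,20],"fingers":1},{"delta_pos":[-0.05,1.84,0],"dr":[0,0,10],"fingers":1},{"delta_pos":[0,0.01,0],"dr":[0,0,0],"fingers":1}]}}

```text
time: 12.88
tool_pos: [0.5024, 0.015, 0.0626]
tool_rot: [-3.14, -0.006, 2.663]
contact_force: [-4.5, 4.5, 7.3]
opening: 0.0002
grip_force: 3.0
```

{"fn": "step_arm", "kwargs": {"increments": [{"delta_pos":[0.8,0,0],"dr":[0,0,10],"fingers":1},{"delta_pos":[0.1,3.96,0],"dr":[0,0,20],"fingers":1},{"delta_pos":[-0.64,3.7,0],"dr":[0,0,20],"fingers":1},{"delta_pos":[-0.05,1.84,0],"dr":[0,0,10],"fingers":1},{"delta_pos":[0,0.01,0],"dr":[0,0,0],"fingers":1}]}}

```text
time: 13.5
tool_pos: [0.5025, 0.0151, 0.0625]
tool_rot: [-3.14, -0.006, 2.663]
contact_force: [-5.0, 3.5, 5.4]
opening: 0.0004
grip_force: 2.8
```

{"fn": "step_arm", "kwargs": {"increments": [{"delta_pos":[0.8,0,0],"dr":[0,0,10],"fingers":1},{"delta_pos":[0.4,3.96,0],"dr":[0,0,20],"fingers":1},{"delta_pos":[0.4,3.96,-4],"dr":[0,0,20],"fingers":1},{"delta_pos":[0.4,3.96,-9],"dr":[0,0,20],"fingers":1},{"delta_pos":[0.4,3.96,-9],"dr":[0,0,20],"fingers":1}]}}

```text
time: 14.12
tool_pos: [0.523, 0.0503, 0.1559]
tool_rot: [3.138, 0.005, 2.306]
contact_force: [0.4, -0.3, -0.3]
opening: 0.0005
grip_force: 0.0
```

```bash
python3 -c "
from look import *;look(.085)
for n in ('side','scene'):
    im=viewer.read_camera(n);P=viewer.camera_params(n)
    for c,s in orange(im):
        if 200<c[0]<420 and 180<c[1]<290: print(n,c,s)
    u,v=map(int,proj(n,[.556,-.002,.06]));cv2.imwrite('pics/l_%s.png'%n,cv2.resize(im[v-60:v+60,u-60:u+60],None,fx=3,fy=3,interpolation=2)[:,:,::-1])
cv2.imwrite('pics/l.png',np.hstack([cv2.imread('pics/l_scene.png'),cv2.imread('pics/l_side.png')]))
"
```

```text
14.12 tool [0.523  0.0503 0.1559] slide [10.5 60.9] yaw 132.1 F [ 0.4 -0.3 -0.3] Fx,Fy 0.1 -0.5
side [367.2, 223.0] 5 r 31.2 angle 12.6
scene [250.1, 215.2] 15 r 30.0 angle 13.7
wrist [325.4, 266.6] 193 r 21.9 angle -48.1
wrist [329.6, 302.8] 1153 r 28.9 angle -135.7
side [367.2, 223.0] [366, 221, 3, 5, 5]
scene [249.9, 215.1] [245, 214, 10, 3, 16]
scene [241.0, 242.5] [240, 241, 3, 4, 8]
```

View pics/l.png

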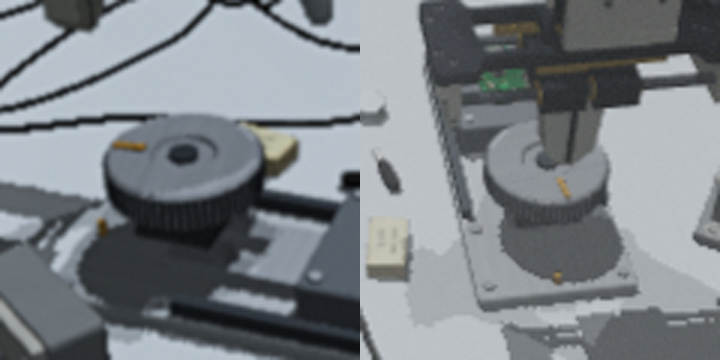

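The crops show the bar at (130,146) in the scene view and (565,187) in the side view, very near the pin line. I'll compare with the start pictures, processed the same way.

```bash
python3 - <<'E'
from look import *
for n in ("scene","side"):
    s=cv2.imread(f"pics/{n}0.png")[:,:,::-1].copy()
    for z in (.077,):
        for c,st in orange(s):
            q=sl(onz(n,*c,z)); r=np.hypot(*q)
            if r<90: print(n,c,st,"r",r.round(1),"ang",np.rad2deg(np.arctan2(-q[0],q[1])).round(1))
    # predicted px of bar middle at start/now for angles, C fixed
    for z,A in ((.077,0),(.085,0),(.085,10)):
        t=np.deg2rad(A);p=C+.031*(Y*np.cos(t)-X*np.sin(t)); print(n,z,A,np.round(proj(n,[*p,z]),1))
h=cv2.imread("pics/side0.png"); print(h[222:229,362:370].tolist()[::2])
E
```

```text
scene [251.0, 217.9] [247, 217, 9, 3, 18] r 30.0 ang 7.1
scene [241.0, 242.5] [240, 241, 3, 4, 6] r 76.5 ang 79.4
scene 0.077 0 [251.2 216.7]
scene 0.085 0 [250.8 212.9]
scene 0.085 10 [249.8 214.6]
side 0.077 0 [363.9 226. ]
side 0.085 0 [364.3 223.5]
side 0.085 10 [366.6 223.1]
[[[147, 143, 138], [149, 144, 139], [145, 141, 136], [139, 137, 133], [138, 133, 129], [95, 91, 87], [88, 84, 82], [88, 86, 83]], [[147, 143, 139], [128, 128, 128], [67, 92, 108], [66, 79, 86], [79, 82, 80], [88, 85, 82], [85, 81, 81], [84, 82, 78]], [[141, 136, 130], [102, 99, 96], [69, 78, 82], [61, 79, 87], [72, 80, 87], [87, 84, 81], [89, 83, 82], [87, 84, 81]], [[103, 100, 97], [89, 85, 81], [83, 81, 81], [66, 77, 84], [64, 78, 86], [77, 82, 84], [87, 83, 82], [88, 86, 82]]]
```

It has overshot by about 6.5°, and both views agree. I'll trim back with a short clockwise stroke of about 5.3 mm.

{"fn": "step_arm", "kwargs": {"increments": [{"delta_pos":[0.3,-1.3,3],"dr":[0,0,0],"fingers":1},{"delta_pos":[0.3,-1.3,8],"dr":[0,0,0],"fingers":1},{"delta_pos":[0.2,-1.3,9.3],"dr":[0,0,0],"fingers":1},{"delta_pos":[-0.3,-1.3,9.3],"dr":[0,0,0],"fingers":1},{"delta_pos":[-0.78,-1.3,9.3],"dr":[0,0,0],"fingers":1}]}}

```text
time: 15.0
tool_pos: [0.5184, 0.0376, 0.0611]
tool_rot: [3.14, 0.002, 2.299]
contact_force: [-0.7, -0.4, -0.1]
opening: 0.0003
grip_force: 0.5
```

{"fn": "step_arm", "kwargs": {"increments": [{"delta_pos":[0,0.2,0],"dr":[0,0,0],"fingers":1},{"delta_pos":[0,0.4,0],"dr":[0,0,0],"fingers":1},{"delta_pos":[0,0.54,0],"dr":[0,0,0],"fingers":1},{"delta_pos":[0,0.54,0],"dr":[0,0,0],"fingers":1},{"delta_pos":[0,0.54,0],"dr":[0,0,0],"fingers":1}]}}

```text
time: 15.62
tool_pos: [0.5209, 0.0416, 0.0597]
tool_rot: [3.142, 0.0, 2.299]
contact_force: [-0.1, 0.0, -0.1]
opening: 0.0008
grip_force: 0.0
```

{"fn": "step_arm", "kwargs": {"increments": [{"delta_pos":[0.5,0,0],"dr":[0,0,0],"fingers":1},{"delta_pos":[1.5,0,0],"dr":[0,0,0],"fingers":1},{"delta_pos":[1.5,0,-4],"dr":[0,0,0],"fingers":1},{"delta_pos":[1.5,0,-9],"dr":[0,0,0],"fingers":1},{"delta_pos":[1.5,0,-10],"dr":[0,0,0],"fingers":1}]}}

```text
time: 16.25
tool_pos: [0.5122, 0.0532, 0.1629]
tool_rot: [3.137, 0.004, 2.299]
contact_force: [-0.2, -0.4, -0.3]
opening: 0.0001
grip_force: 0.0
```

```bash
python3 -c "from look import *;look(.085)"
```

```text
16.25 tool [0.5122 0.0532 0.1629] slide [ 4.4 70.4] yaw 131.7 F [-0.2 -0.4 -0.3] Fx,Fy -0.4 -0.1
side [367.2, 223.0] 5 r 31.2 angle 12.6
scene [249.9, 215.1] 16 r 30.4 angle 13.1
wrist [325.4, 266.8] 193 r 21.3 angle -30.8
wrist [328.0, 302.7] 1144 r 22.5 angle -143.5
```

{"fn": "step_arm", "kwargs": {"increments": [{"delta_pos":[0,-0.6,4],"dr":[0,0,0],"fingers":1},{"delta_pos":[0,-0.6,9],"dr":[0,0,0],"fingers":1},{"delta_pos":[-0.7,-0.6,10],"dr":[0,0,0],"fingers":1},{"delta_pos":[-1.4,-0.6,10],"dr":[0,0,0],"fingers":1},{"delta_pos":[-1.8,-0.6,10],"dr":[0,0,0],"fingers":1}]}}

```text
time: 17.02
tool_pos: [0.5176, 0.0361, 0.0603]
tool_rot: [-3.141, -0.003, 2.298]
contact_force: [-7.1, 10.9, 2.5]
opening: 0.0004
grip_force: 6.9
```

{"fn": "step_arm", "kwargs": {"increments": [{"delta_pos":[0,0,0],"dr":[0,0,0],"fingers":1},{"delta_pos":[0,0.2,0],"dr":[0,0,0],"fingers":1},{"delta_pos":[0,0.4,0],"dr":[0,0,0],"fingers":1},{"delta_pos":[0,0.54,0],"dr":[0,0,0],"fingers":1},{"delta_pos":[0,0.54,0],"dr":[0,0,0],"fingers":1}]}}

```text
time: 17.65
tool_pos: [0.5212, 0.0398, 0.0603]
tool_rot: [-3.14, -0.003, 2.298]
contact_force: [-5.0, 3.8, -3.6]
opening: 0.0006
grip_force: 3.2
```

{"fn": "step_arm", "kwargs": {"increments": [{"delta_pos":[0.5,0,0],"dr":[0,0,0],"fingers":1},{"delta_pos":[1.5,0,0],"dr":[0,0,0],"fingers":1},{"delta_pos":[1.5,0,-4],"dr":[0,0,0],"fingers":1},{"delta_pos":[1.5,0,-9],"dr":[0,0,0],"fingers":1},{"delta_pos":[1.5,0,-10],"dr":[0,0,0],"fingers":1}]}}

```text
time: 18.27
tool_pos: [0.5145, 0.0503, 0.1638]
tool_rot: [3.136, 0.006, 2.299]
contact_force: [0.6, 0.4, 0.4]
opening: 0.0005
grip_force: 0.0
```

```bash
python3 -c "from look import *;look(.085)"
```

```text
18.27 tool [0.5145 0.0503 0.1638] slide [ 4.2 66.6] yaw 131.7 F [0.6 0.4 0.4] Fx,Fy 0.7 -0.1
scene [250.3, 214.1] 18 r 30.5 angle 7.0
wrist [328.3, 302.7] 1159 r 25.9 angle -148.9
```

The mark matches its start reading again (7.0° against 7.1°). Next I go over to the far end of the carriage.

{"fn": "step_arm", "kwargs": {"increments": [{"delta_pos":[-5,-0.1,0],"dr":[0,0,0],"fingers":1},{"delta_pos":[-11,-0.2,0],"dr":[0,0,0],"fingers":1},{"delta_pos":[-17,-0.3,0],"dr":[0,0,0],"fingers":1},{"delta_pos":[-23,-0.4,0],"dr":[0,0,0],"fingers":1},{"delta_pos":[-28,-0.4,0],"dr":[0,0,0],"fingers":1}]}}

```text
time: 19.05
tool_pos: [0.6961, -0.1634, 0.157]
tool_rot: [-3.14, -0.003, 2.298]
contact_force: [1.1, 0.7, -1.0]
opening: 0.0003
grip_force: 0.0
```

{"fn": "step_arm", "kwargs": {"increments": [{"delta_pos":[-2,0,0],"dr":[0,0,0],"fingers":1},{"delta_pos":[-2.2,0,0],"dr":[0,0,0],"fingers":1},{"delta_pos":[-2.2,0,3],"dr":[0,0,0],"fingers":1},{"delta_pos":[-2.2,0,7],"dr":[0,0,0],"fingers":1},{"delta_pos":[-2.2,0,7],"dr":[0,0,0],"fingers":1}]}}

```text
time: 19.68
tool_pos: [0.7074, -0.1759, 0.0852]
tool_rot: [-3.137, -0.009, 2.299]
contact_force: [-0.3, 0.9, -0.3]
opening: 0.0005
grip_force: 0.0
```

```bash
python3 -c "
from look import *;look(.085,'side')
im=viewer.read_camera('scene');cv2.imwrite('pics/p.png',cv2.resize(im[150:330,200:440],None,fx=3,fy=3,interpolation=2)[:,:,::-1])
print(proj('scene',robot.observe()['tool_pos']),proj('scene',[*(C-.1985*Y-.002*X),.044]))"
```

```text
19.68 tool [ 0.7074 -0.1759  0.0852] slide [  -3.8 -230.5] yaw 131.8 F [-0.3  0.9 -0.3] Fx,Fy 0.4 0.9
side [365.8, 223.5] 4 r 31.7 angle 6.0
scene [250.3, 214.1] 18 r 30.5 angle 7.0
(np.float64(400.11779144191644), np.float64(235.75948149170205)) (np.float64(376.61097394107196), np.float64(255.25889561212412))
```

View pics/p.png

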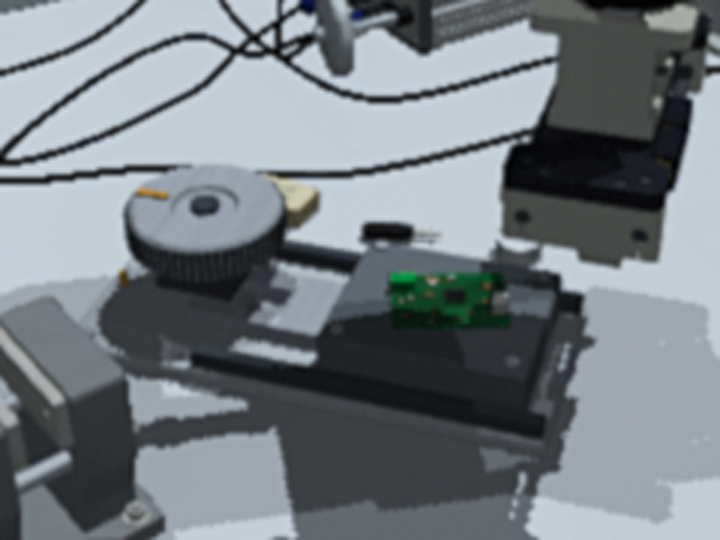

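The crop shows the collar mark towards the pin at (150,194), the board flat on the carriage at (450,300), and the shut tip beyond the carriage's outer end. I'll descend and push evenly.

{"fn": "step_arm", "kwargs": {"increments": [{"delta_pos":[0,0.3,3],"dr":[0,0,0],"fingers":1},{"delta_pos":[0,0.3,5.7],"dr":[0,0,0],"fingers":1},{"delta_pos":[0,0.3,5.7],"dr":[0,0,0],"fingers":1},{"delta_pos":[0.5,0.3,5.7],"dr":[0,0,0],"fingers":1},{"delta_pos":[1,0.3,5.7],"dr":[0,0,0],"fingers":1}]}}

```text
time: 20.5
tool_pos: [0.7068, -0.1686, 0.035]
tool_rot: [3.14, 0.003, 2.299]
contact_force: [0.2, 0.4, -0.2]
opening: 0.0007
grip_force: 0.0
```

```bash
python3 -c "
from look import *
o=robot.observe();print(o['tool_pos'],sl(o['tool_pos']),o['contact_force'])"
```

```text
[ 0.70683809 -0.16862275  0.03495046] [   0.6 -224.8] [ 0.24677003  0.40181904 -0.20782953]
```

{"fn": "step_arm", "kwargs": {"increments": [{"delta_pos":[0.6,0,0.5],"dr":[0,0,0],"fingers":1},{"delta_pos":[1.2,0,0.7],"dr":[0,0,0],"fingers":1},{"delta_pos":[1.8,0,0.7],"dr":[0,0,0],"fingers":1},{"delta_pos":[2.4,0,0.7],"dr":[0,0,0],"fingers":1},{"delta_pos":[3,0,0.7],"dr":[0,0,0],"fingers":1}]}}

```text
time: 21.12
tool_pos: [0.6861, -0.146, 0.0261]
tool_rot: [3.141, 0.001, 2.299]
contact_force: [2.9, -0.6, 1.7]
opening: 0.0006
grip_force: 1.4
```

{"fn": "step_arm", "kwargs": {"increments": [{"delta_pos":[0.6,0,0],"dr":[0,0,0],"fingers":1},{"delta_pos":[1.2,0,0],"dr":[0,0,0],"fingers":1},{"delta_pos":[1.7,0,0],"dr":[0,0,0],"fingers":1},{"delta_pos":[2.2,0,0],"dr":[0,0,0],"fingers":1},{"delta_pos":[2.4,0,0],"dr":[0,0,0],"fingers":1}]}}

```text
time: 21.75
tool_pos: [0.6754, -0.1341, 0.0263]
tool_rot: [3.138, 0.017, 2.298]
contact_force: [23.5, -23.3, -15.7]
opening: 0.0004
grip_force: 16.2
```

```bash
python3 -c "
from look import *
o=robot.observe();print(o['tool_pos'],sl(o['tool_pos']),o['contact_force'])"
```

```text
[ 0.67541521 -0.13406203  0.02626674] [   0.4 -178. ] [ 23.47134263 -23.31747101 -15.6927041 ]
```

{"fn": "step_arm", "kwargs": {"increments": [{"delta_pos":[-0.6,0,0],"dr":[0,0,0],"fingers":1},{"delta_pos":[-2,0,0],"dr":[0,0,0],"fingers":1},{"delta_pos":[-4,0,0],"dr":[0,0,0],"fingers":1},{"delta_pos":[-4.5,0,0],"dr":[0,0,0],"fingers":1},{"delta_pos":[-4.5,0,-4],"dr":[0,0,0],"fingers":1}]}}

```text
time: 22.38
tool_pos: [0.6968, -0.1606, 0.0613]
tool_rot: [-3.137, -0.009, 2.298]
contact_force: [0.5, -0.5, -0.3]
opening: 0.0007
grip_force: 0.0
```

```bash
python3 -c "
from look import *
look(.085)
r=[]
for n,(u0,v0) in (('scene',(230,185)),('side',(290,150))):
    im=viewer.read_camera(n);r.append(cv2.resize(im[v0:v0+130,u0:u0+130 if n=='side' else u0+180],None,fx=2.5,fy=2.5,interpolation=2))
    z=cv2.imread(f'pics/{n}0.png')[:,:,::-1]
    for t,i in(('0',z),('1',im)):
        h=cv2.cvtColor(i.copy(),cv2.COLOR_RGB2HSV); m=cv2.inRange(h,(45,80,40),(80,255,255)); m[:150]=0;m[280:]=0;m[:,:300]=0;m[:,400:]=0
        M=cv2.moments(m,True);print(n,t,M['m00'],sl(onz(n,M['m10']/M['m00'],M['m01']/M['m00'],.047)))
cv2.imwrite('pics/q.png',np.hstack(r)[:,:,::-1])
"
```

```text
22.38 tool [ 0.6968 -0.1606  0.0613] slide [  -1.5 -212.1] yaw 131.7 F [ 0.5 -0.5 -0.3] Fx,Fy 0.0 -0.7
side [365.8, 223.5] 4 r 31.7 angle 6.0
scene [250.3, 214.1] 18 r 30.5 angle 7.0
scene 0 583.0 [  -5.7 -149.5]
scene 1 395.0 [   2.  -105.7]
side 0 181.0 [   0.4 -144.3]
side 1 117.0 [   8.3 -107.9]
```

View pics/q.png

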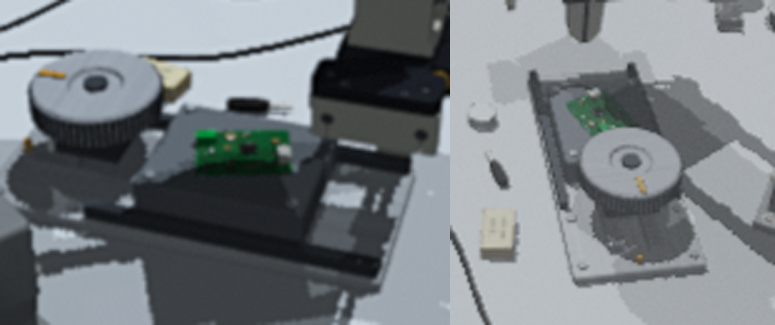

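The pictures show the carriage up against the post with the board lying on it at (245,150). The mark still points to the pin, and the bystanders haven't moved. The board travelled about 40 mm, and the push stopped hard at 33 N.

```bash
python3 -c "
from cell import robot
print(robot.hand_in())"
```

```text
the job is handed in; nothing more can be done
None
```

I loosened the collar by two full turns with its mark back at the pin (after trimming back a 6.5° overshoot), then pushed the carriage home with the board riding on it. I handed the job in at about 22 s with the robot clear of everything; no verdict came back.

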